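Find the bushing block that fits the gauge pin and put it in the tray

ROBOT

A 7-joint arm with a two-finger parallel gripper is mounted at the origin on the work surface. World frame = base frame: x ahead of the robot, y to its left, z up, the work surface at z = 0. Lengths are in m, angles in rad, forces in N, time in s.
With the tool pointing down it reaches from about 0.4 to 0.9 m from the base axis. Payload 5.6 kg.
Tool frame: the origin (TCP) lies at the very end of the fingers, on their centre line; the grasp point (between the pads) lies 19 mm behind it; z points along the fingers, y is the line along which they close (so a half turn about z gives the same grasp; the last joint's range is limited). The gripper opens to 92 mm and grips with 3 to 60 N. Pads are 20 mm wide; open, the fingers measure 128 mm over their backs; the gripper's body (75 mm by 189 mm) begins 69 mm behind the grasp point.
Start: joints at [-1.324, 0.468, -0.012, 1.603, 0.006, 1.071, -0.056], TCP at [0.186, 0.623, 0.215] pointing down, gripper open.
Joint ranges: [-2.53, 2.53], [-0.31, 2.02], [-1.57, 1.55], [0.28, 2.44], [-1.29, 4.43], [0.15, 1.84], [-2.92, 2.92]. Speed limits (rad/s): [2.57, 2.57, 3.14, 3.14, 3.14, 3.14, 3.14].

INTERFACE

Orientations are given as [roll, pitch, yaw] about the fixed x, y, z axes, in that order (R = Rz(yaw) Ry(pitch) Rx(roll)).
In Python, from workcell import ctrl, cams gives the robot as it stands.
- The arm moves only by the tool carry_out, never from a script. Its argument "moves" is a list of rows, each an object with "translation": the shift along the tool's x, y, z in mm, a list of three; "roll": the turn about the tool's z in rad; "grip": the finger opening in mm, from 0 to 91.9. In form: [{"translation": [tx, ty, tz], "roll": roll, "grip": grip}, ...]. A call has 1 to 20 rows; each row is the pose to reach, as a shift and turn from the pose commanded when the call began, along the tool's axes at that moment; what a row does not reach only later rows make up. A row lasts 1/12 s, in which the tool goes at most 41.7 mm and 7.16 degrees, less where a joint would pass 70% of its speed; a pose out of reach is approached as far as the arm can. A call with a gripper value outside its range is refused whole. The fingers move at their own pace and stop on an object; "newtons" is the grip in N (left out, the last holds). Time passes only in rows, so rows that repeat a pose let the fingers close. It gives the time, the measured TCP pose, the force, the opening and the grip force at its end, in the units of the state.
- ctrl.get_obs(): the state, without advancing time (a new reading comes with each control period).
- cams.read_camera(name): name is "scene" or "top" or "wrist"; returns a dict with "img" (400x640x3 uint8, red, green, blue), "intrinsics" (3x3 intrinsics, pixels), "R" (3x3) and "t" (3): a world point X has camera coordinates R X + t; the wrist camera has in their place "T_tool_cam" (4x4, takes a point from camera to tool coordinates, whose origin is the TCP and whose axes are the flange's). Camera axes: x right, y down, z forward; pixel columns grow to the right and rows downward; lengths in m; the calibration is good to about 2 mm. A picture is of the moment at which its call begins: read the wrist's pose just before it. There is no depth.
- ctrl.job_done(): hands the job in; it is judged then, once.
The state is a dict: "t": time; "joint_positions": joint angles; "joint_vel": joint speeds; "tau": joint torques, N m; "tool_pos": TCP position; "orientation": TCP orientation; "ft_force": force on the tool from outside, world axes, zero at the start; "ft_torque": the same for the moment, N m; "opening": finger opening in m; "grip_force": force on a finger pad.
Only numpy, scipy, OpenCV 4.12 (cv2) and the standard library are available. Lean on these libraries where they do the work, as an engineer would, in place of code of your own. Each camera call takes 0.05 s, during which the arm holds its last target. There are 200 camera calls.

TASK

Take the gauge pin from its stand and try it gently in the bushings of the three aluminium blocks on the mat, where they stand, never forcing it where it will not go: it goes fully home, down to its collar, in only one of them. Leave the pin standing fully home in that block and carry the block, with the pin in it, upright to the grey tray and set it down there; leave the other two blocks standing where they are, and do not disturb the other things on the bench.

Things in the scene. Friction and masses are not known exactly. Their poses are not given: they have to be found in the camera images.
- pin_handle (a point): Steel gauge pin, 0.07 kg, upright in its stand. From below: shaft 10 mm thick, 28 mm long, chamfered foot; collar 24 mm across, 4 mm thick; square handle 14 x 14 mm, 30 mm tall. Point: on the axis, where to hold the handle, 22 mm above the collar's underside, 12 mm below the top; x, y square to the handle, z up. Home in a block, it is 40 mm above the block's centre point.
- block_1_mid (a point): Aluminium block, 44 x 44 mm, 30 mm tall, about 0.25 kg, with a brass bushing dropped loosely into it from above (flange 37 mm across, its top 3 mm above the block). Which of the three fits is not told. It is spoiled if the pin, stopped short of home, presses it down with over 40 N. Point: the block's centre, 15 mm above its underside; x, y square to its sides, z up.
- block_2_mid (a point): Aluminium block, 44 x 44 mm, 30 mm tall, about 0.25 kg, with a brass bushing dropped loosely into it from above (flange 37 mm across, its top 3 mm above the block). Which of the three fits is not told. It is spoiled if the pin, stopped short of home, presses it down with over 40 N. Point: the block's centre, 15 mm above its underside; x, y square to its sides, z up.
- block_3_mid (a point): Aluminium block, 44 x 44 mm, 30 mm tall, about 0.25 kg, with a brass bushing dropped loosely into it from above (flange 37 mm across, its top 3 mm above the block). Which of the three fits is not told. It is spoiled if the pin, stopped short of home, presses it down with over 40 N. Point: the block's centre, 15 mm above its underside; x, y square to its sides, z up.
- block_1: The same block as point block_1_mid. The bushing has a conical mouth 17 mm wide, then an 11 mm bore on the block's axis. In one of the three blocks that bore runs right through; in the other two it narrows to 7 mm, 14 mm below the flange's top: there the pin stops, 14 mm short of home. Origin: centre of the block's underside.
- block_2: The same block as point block_2_mid. The bushing has a conical mouth 17 mm wide, then an 11 mm bore on the block's axis. In one of the three blocks that bore runs right through; in the other two it narrows to 7 mm, 14 mm below the flange's top: there the pin stops, 14 mm short of home. Origin: centre of the block's underside.
- block_3: The same block as point block_3_mid. The bushing has a conical mouth 17 mm wide, then an 11 mm bore on the block's axis. In one of the three blocks that bore runs right through; in the other two it narrows to 7 mm, 14 mm below the flange's top: there the pin stops, 14 mm short of home. Origin: centre of the block's underside.
- mat: The blue work mat, 300 x 360 mm and 4 mm thick, fixed to the bench, on which the three blocks stand. Origin: centre of its underside, on the bench.
- stand: The pin's stand: a black block, 60 x 60 mm and 34 mm tall, fixed to the bench, with a 12 mm hole in its middle in which the pin stands on its collar. Origin: centre of its underside.
- tray: The grey open tray for the block that fits, 170 (x) x 160 (y) mm outside and 18 mm tall, walls and floor 4 mm thick, fixed to the bench, empty. Origin: centre of its underside.
- jar_mid (a point): A bystander, not to be disturbed. A small jar, 44 mm across and 50 mm tall; the point is its centre, half-way up.
- driver_grip (a point): A bystander, not to be disturbed. A screwdriver, 160 mm long, lying along the mat's far edge; the point is in its handle.
- meter_mid (a point): A bystander, not to be disturbed. A yellow hand-held multimeter, 150 x 78 x 36 mm, lying on the bench; the point is its centre, half-way up.
- phone_mid (a point): A bystander, not to be disturbed. A black phone, 150 x 72 x 9 mm, lying on the bench; the point is its centre.
- board_mid (a point): A bystander, not to be disturbed. A green circuit board, 110 x 60 mm and 4 mm thick, with small parts on it, lying on the bench; the point is its centre, 2 mm above the bench.
Mind the look-alikes: they are no part of the job. Of the things shaped like the tray, the grey one is meant.

How it is judged:
On the way, in this order (a step that is already met when the one before it is completed fails the run):
1. the pin has been drawn out of its stand (height (world z) of pin_handle above 0.075 m), for 0.1 s.
2. the pin is fully home in a block that still stands in its place on the mat (((horizontal distance between pin_handle and block_1_mid below 0.006 m and z of pin_handle in the frame of block_1_mid between 0.035 and 0.0435 m and angle between the z axis of pin_handle and the z axis of block_1_mid, either way round below 0.15 rad and distance of block_1_mid from where it was at the start of the episode below 0.04 m and angle between block_1_mid's own z axis and vertical below 0.12 rad) or (horizontal distance between pin_handle and block_2_mid below 0.006 m and z of pin_handle in the frame of block_2_mid between 0.035 and 0.0435 m and angle between the z axis of pin_handle and the z axis of block_2_mid, either way round below 0.15 rad and distance of block_2_mid from where it was at the start of the episode below 0.04 m and angle between block_2_mid's own z axis and vertical below 0.12 rad) or (horizontal distance between pin_handle and block_3_mid below 0.006 m and z of pin_handle in the frame of block_3_mid between 0.035 and 0.0435 m and angle between the z axis of pin_handle and the z axis of block_3_mid, either way round below 0.15 rad and distance of block_3_mid from where it was at the start of the episode below 0.04 m and angle between block_3_mid's own z axis and vertical below 0.12 rad))), for 0.2 s.
At the end, for the whole second after the job is handed in: One block stands upright and at rest on the tray's floor, centre at least 20 mm inside the outer walls, with the pin home in it (collar within 3.5 mm of the flange, 6 mm of the axis); the other two stand upright within 40 mm of their starts (((horizontal distance between pin_handle and block_1_mid below 0.006 m and z of pin_handle in the frame of block_1_mid between 0.035 and 0.0435 m and angle between the z axis of pin_handle and the z axis of block_1_mid, either way round below 0.15 rad and angle between each of block_1_mid, block_2_mid, block_3_mid's own z axis and vertical below 0.12 rad and z of block_1_mid in the frame of tray between 0.013 and 0.027 m and linear speed of block_1 below 0.02 m/s and x of block_1_mid in the frame of tray between -0.065 and 0.065 m and y of block_1_mid in the frame of tray between -0.06 and 0.06 m and distance of each of block_2_mid, block_3_mid from where it was at the start of the episode below 0.04 m) or (horizontal distance between pin_handle and block_2_mid below 0.006 m and z of pin_handle in the frame of block_2_mid between 0.035 and 0.0435 m and angle between the z axis of pin_handle and the z axis of block_2_mid, either way round below 0.15 rad and angle between each of block_2_mid, block_1_mid, block_3_mid's own z axis and vertical below 0.12 rad and z of block_2_mid in the frame of tray between 0.013 and 0.027 m and linear speed of block_2 below 0.02 m/s and x of block_2_mid in the frame of tray between -0.065 and 0.065 m and y of block_2_mid in the frame of tray between -0.06 and 0.06 m and distance of each of block_1_mid, block_3_mid from where it was at the start of the episode below 0.04 m) or (horizontal distance between pin_handle and block_3_mid below 0.006 m and z of pin_handle in the frame of block_3_mid between 0.035 and 0.0435 m and angle between the z axis of pin_handle and the z axis of block_3_mid, either way round below 0.15 rad and angle between each of block_3_mid, block_1_mid, block_2_mid's own z axis and vertical below 0.12 rad and z of block_3_mid in the frame of tray between 0.013 and 0.027 m and linear speed of block_3 below 0.02 m/s and x of block_3_mid in the frame of tray between -0.065 and 0.065 m and y of block_3_mid in the frame of tray between -0.06 and 0.06 m and distance of each of block_1_mid, block_2_mid from where it was at the start of the episode below 0.04 m))); the robot touches nothing.
It fails at once if the pin was forced: a block was pressed onto the mat with more than 40 N while the pin stood in or on it and was not home ((contact force between block_1 and mat above 40 N and horizontal distance between pin_handle and block_1_mid below 0.02 m and z of pin_handle in the frame of block_1_mid between 0.045 and 0.085 m) or (contact force between block_2 and mat above 40 N and horizontal distance between pin_handle and block_2_mid below 0.02 m and z of pin_handle in the frame of block_2_mid between 0.045 and 0.085 m) or (contact force between block_3 and mat above 40 N and horizontal distance between pin_handle and block_3_mid below 0.02 m and z of pin_handle in the frame of block_3_mid between 0.045 and 0.085 m)).
It fails at once if the pin was tipped over or dropped on its side (angle between pin_handle's own z axis and vertical above 0.7 rad).
It fails at once if a block was tipped over (angle between any of block_1_mid, block_2_mid, block_3_mid's own z axis and vertical above 0.6 rad).
It fails at once if a bystander was shifted by more than 30 mm (distance of any of jar_mid, driver_grip, meter_mid, phone_mid, board_mid from where it was at the start of the episode above 0.03 m).
It also fails if it takes over 67 s, if anything falls off the work surface, if the arm or the gripper's body presses on something with over 40 N, if the wrist force passes 120 N, or if a joint passes its speed limit or range.

## Working session

There is one attempt and no reset: what is moved stays moved. The work goes in short steps, Python scripts to look and compute and a tool call to move; the robot and the scene stay as the last step left them, time stands still between calls to the robot, and variables do not carry over. Pictures are saved under pics/ and viewed, at most 10 in all, crops included, and the job is handed in when it is done.

Besides the shell and the picture viewer there is one more tool, called after "Call:" by a JSON object that holds its "name" and its "arguments", one argument or row to a line. carry_out: Moves the arm, as the interface text tells. Its arguments: {"type":"object","properties":{"moves":{"type":"array"},"newtons":{"type":"number"}},"required":["moves"]}

```bash
mkdir -p pics
python3 - <<'E'
from workcell import ctrl,cams
import cv2,numpy as np
o=ctrl.get_obs();print(o['t'],o['tool_pos'],o['orientation'],o['opening'])
for n in ['top','scene']:
    c=cams.read_camera(n);cv2.imwrite(f'pics/{n}0.png',c['img'][:,:,::-1]);print(n,c['intrinsics'],c['R'],c['t'])
c=cams.read_camera('wrist');print(c['intrinsics'],c['T_tool_cam'])
E
```

```text
0.0 [0.1856536 0.6223227 0.2136345] [-3.13985006e+00  1.37378159e-04  2.85173967e+00] 0.09212427071491137
top [[387.21082888   0.         317.89808294]
 [  0.         387.21082888 197.65146463]
 [  0.           0.           1.        ]] [[ 0.00336491 -0.99997621  0.00602067]
 [-0.98223836 -0.00443464 -0.18758502]
 [ 0.18760726 -0.00528252 -0.98222992]] [-0.04256733  0.55240276  1.11286267]
scene [[518.52164489   0.         324.58007962]
 [  0.         518.52164489 201.87523933]
 [  0.           0.           1.        ]] [[ 0.61697716  0.78694387  0.0076503 ]
 [ 0.57241444 -0.44206889 -0.69059163]
 [-0.54007489  0.43045841 -0.72320445]] [-0.30762195 -0.31091286  2.00047636]
[[327.44735185   0.         316.08416566]
 [  0.         327.44735185 206.57948708]
 [  0.           0.           1.        ]] [[ 4.16401220e-04 -9.67360990e-01 -2.53401938e-01  7.03526908e-02]
 [ 9.99999321e-01  6.78603803e-04 -9.47324680e-04 -7.39011758e-05]
 [ 1.08836446e-03 -2.53401372e-01  9.67360615e-01 -1.69464369e-01]
 [ 0.00000000e+00  0.00000000e+00  0.00000000e+00  1.00000000e+00]]
```

View pics/top0.png

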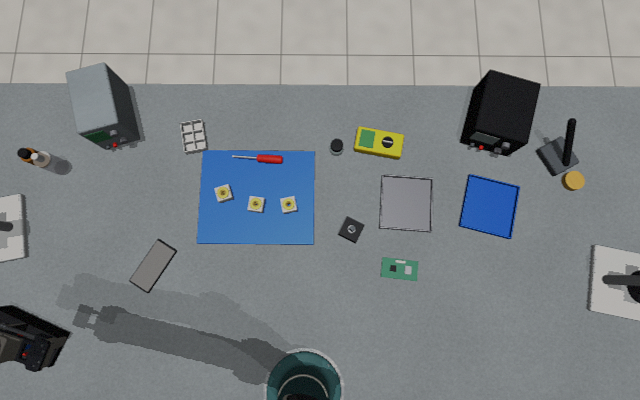

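View pics/scene0.png

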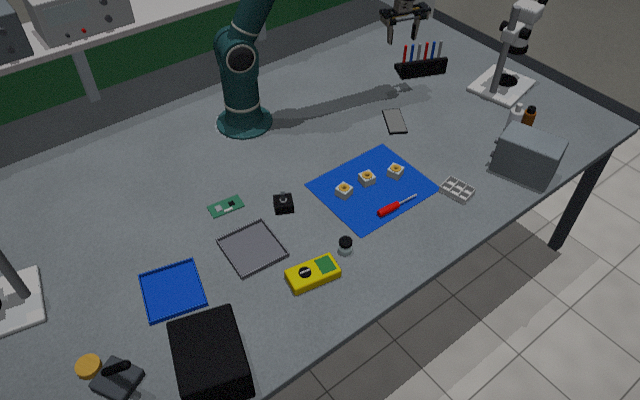

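Top view: blocks stand at (223,193), (256,204) and (289,204) on the mat. The pin stand is at (351,229) and the grey tray at (405,204). Look-alikes are the blue tray at (490,206), the white compartment box at (194,136), the dark holder at (557,155) and the jar at (336,146). The pin is in the black 60 mm block at (351,229), next to the board and tray.

```bash
cat > h.py <<'E'
from workcell import ctrl,cams
import cv2,numpy as np
from scipy.spatial.transform import Rotation as Rn
def obs(): return ctrl.get_obs()
def grab(name):
    o=obs();c=cams.read_camera(name);K=c['intrinsics']
    if name=='wrist':
        T=np.eye(4);T[:3,:3]=Rn.from_euler('xyz',o['orientation']).as_matrix();T[:3,3]=o['tool_pos']
        W=np.linalg.inv(T@c['T_tool_cam']);R,t=W[:3,:3],W[:3,3]
    else: R,t=c['R'],c['t']
    return c['img'],K,R,t,o
def plane(uv,z,K,R,t):
    uv=np.atleast_2d(np.asarray(uv,float));d=(np.linalg.inv(K)@np.c_[uv,np.ones(len(uv))].T).T@R
    C=-R.T@t;return C+d*((z-C[2])/d[:,2])[:,None]
def proj(X,K,R,t):
    p=K@(R@np.asarray(X,float)+t);return p[:2]/p[2]
def rel(o,X,yaw=None):
    """shift in mm in tool axes (tool held pointing down) to bring TCP to X"""
    Rt=Rn.from_euler('xyz',o['orientation']).as_matrix();return 1000*Rt.T@(np.asarray(X)-o['tool_pos'])
def comps(m,lo,hi):
    n,l,s,c=cv2.connectedComponentsWithStats(m.astype(np.uint8));return [(l==i,s[i],c[i]) for i in range(1,n) if lo<s[i,4]<hi]
E
python3 - <<'E'
from h import *
img,K,R,t,o=grab('top');hsv=cv2.cvtColor(img,cv2.COLOR_RGB2HSV)
P=lambda u,z:np.round(plane(u,z,K,R,t),4).tolist()
mat=cv2.inRange(hsv,(100,120,60),(120,255,255))
for m,s,c in comps(mat,1500,30000):
    r=cv2.minAreaRect(np.argwhere(m)[:,::-1].astype(np.float32));print('blue',c,P(r[0],.004),r[1],P(cv2.boxPoints(r),.004))
sub=hsv[150:245,200:315];m=np.zeros(hsv.shape[:2],np.uint8);m[150:245,200:315]=(sub[...,1]<110)&(sub[...,2]>130)
yl=np.zeros_like(m);yl[160:240,200:315]=cv2.inRange(sub[10:90],(12,60,60),(35,255,255))>0
for n,mm,z in(('blk',m,.034),('brass',yl,.037)):
  for q,s,c in comps(mm,15,600):
    r=cv2.minAreaRect(np.argwhere(q)[:,::-1].astype(np.float32));print(n,c,s[4],P(c,z),r[1],r[2])
dark=np.zeros_like(m);dark[210:250,330:372]=(hsv[210:250,330:372,2]<75)
for q,s,c in comps(dark,100,900): 
    r=cv2.minAreaRect(np.argwhere(q)[:,::-1].astype(np.float32));print('stand',s,P(r[0],.034),r,P(cv2.boxPoints(r),.034))
for z,u in((.018,(405,204)),(.002,(400,269)),(.05,(336,146)),(.036,(380,142)),(.009,(153,265)),(.068,(351,228))):print(u,P(u,z))
g=cv2.resize(img[210:250,325:385],None,fx=8,fy=8,interpolation=cv2.INTER_CUBIC)
g2=cv2.resize(img[175:225,205:305],None,fx=6,fy=6,interpolation=cv2.INTER_CUBIC)
h=np.zeros((620,600,3),np.uint8);h[:320,:480]=g;h[320:620]=g2
cv2.imwrite('pics/c1.png',h[:600,:,::-1])
E
```

```text
blue [256.3209915  198.21261149] [[0.5635, 0.155, 0.004]] (116.08428955078125, 93.61450958251953) [[0.4188, 0.3294, 0.004], [0.7177, 0.3444, 0.004], [0.7152, -0.0278, 0.004], [0.4161, -0.0261, 0.004]]
blue [489.24367652 206.01353758] [[0.5373, -0.5782, 0.004]] (53.93193817138672, 56.08921432495117) [[0.4671, -0.4734, 0.004], [0.6428, -0.5198, 0.004], [0.6091, -0.6854, 0.004], [0.4351, -0.6347, 0.004]]
blk [200.6744186  161.41860465] 43 [[0.6691, 0.3242, 0.034]] (20.0, 2.0) 90.0
blk [243.6   156.275] 40 [[0.6864, 0.1916, 0.034]] (24.1076602935791, 2.1284239292144775) 2.4895529747009277
blk [314. 190.] 69 [[0.5799, -0.0284, 0.034]] (68.0, 0.0) -90.0
blk [222.11904762 191.97619048] 126 [[0.5724, 0.2528, 0.034]] (14.422856330871582, 15.247020721435547) 74.05460357666016
blk [255.21374046 203.14503817] 131 [[0.5382, 0.1504, 0.034]] (15.289106369018555, 14.631509780883789) 9.462322235107422
blk [287.82089552 203.45522388] 134 [[0.5377, 0.0511, 0.034]] (14.512594223022461, 15.49317455291748) 78.69007110595703
blk [238. 244.] 33 [[0.4141, 0.1976, 0.034]] (32.0, 0.0) 180.0
brass [222.46296296 192.09259259] 108 [[0.5715, 0.251, 0.037]] (10.733125686645508, 11.180339813232422) 26.56505012512207
brass [255.22222222 203.14814815] 108 [[0.5376, 0.1499, 0.037]] (10.60660171508789, 11.31370735168457) 45.0
brass [287.95918367 203.53061224] 98 [[0.5369, 0.0505, 0.037]] (11.0, 10.0) 90.0
stand [338 217  26  26 341] [[0.4583, -0.1402, 0.034]] ((350.9000244140625, 229.70001220703125), (19.230182647705078, 20.124608993530273), 26.56505012512207) [[0.444, -0.1007, 0.034], [0.4986, -0.1283, 0.034], [0.4726, -0.18, 0.034], [0.4184, -0.152, 0.034]]
(405, 204) [[0.5404, -0.3102, 0.018]]
(400, 269) [[0.3426, -0.2909, 0.002]]
(336, 146) [[0.7161, -0.0959, 0.05]]
(380, 142) [[0.7346, -0.235, 0.036]]
(153, 265) [[0.3519, 0.4559, 0.009]]
(351, 228) [[0.4596, -0.1375, 0.068]]
```

View pics/c1.png

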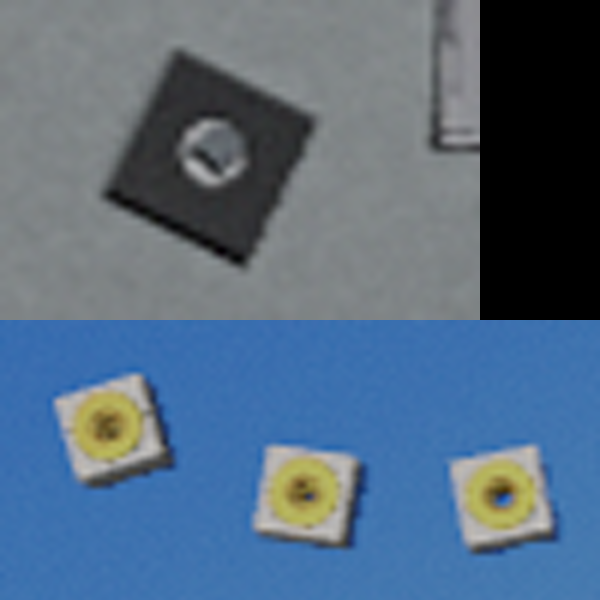

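The upper crop shows the pin's round collar centred at crop (215,155), in the black stand. The lower crop shows the three white blocks with brass flanges. I'll move over the mat first, then over the stand.

Run:
```python
from h import *
o=obs();print(rel(o,(.56,.15,.26)),rel(o,(.46,-.138,.20)))
```

```text
[-493.76084849 -345.85104682  -45.58273016] [-480.27030385 -650.35417701   14.74843021]
```

Call:
{"name": "carry_out", "arguments": {
  "moves": [
    {"translation": [-490, -345, -45], "roll": 0, "grip": 90},
    {"translation": [-490, -345, -45], "roll": 0, "grip": 90},
    {"translation": [-490, -345, -45], "roll": 0, "grip": 90},
    {"translation": [-490, -345, -45], "roll": 0, "grip": 90},
    {"translation": [-490, -345, -45], "roll": 0, "grip": 90},
    {"translation": [-490, -345, -45], "roll": 0, "grip": 90},
    {"translation": [-490, -345, -45], "roll": 0, "grip": 90},
    {"translation": [-490, -345, -45], "roll": 0, "grip": 90},
    {"translation": [-490, -345, -45], "roll": 0, "grip": 90},
    {"translation": [-490, -345, -45], "roll": 0, "grip": 90},
    {"translation": [-490, -345, -45], "roll": 0, "grip": 90},
    {"translation": [-490, -345, -45], "roll": 0, "grip": 90},
    {"translation": [-490, -345, -45], "roll": 0, "grip": 90},
    {"translation": [-490, -345, -45], "roll": 0, "grip": 90},
    {"translation": [-490, -345, -45], "roll": 0, "grip": 90},
    {"translation": [-490, -345, -45], "roll": 0, "grip": 90},
    {"translation": [-490, -345, -45], "roll": 0, "grip": 90},
    {"translation": [-490, -345, -45], "roll": 0, "grip": 90},
    {"translation": [-490, -345, -45], "roll": 0, "grip": 90},
    {"translation": [-490, -345, -45], "roll": 0, "grip": 90}
  ]
}}

```text
t: 1.87
tool_pos: [0.5558, 0.1539, 0.2595]
orientation: [3.141, -0.001, 2.855]
ft_force: [0.2, -0.5, -0.3]
opening: 0.0901
grip_force: 0.0
```

```bash
cat >> h.py <<'E'
def blocks(img,K,R,t,ox=None):
    hsv=cv2.cvtColor(img,cv2.COLOR_RGB2HSV);out=[]
    br=cv2.inRange(hsv,(15,70,70),(35,255,255))
    wh=((hsv[...,1]<90)&(hsv[...,2]>110)).astype(np.uint8)|(br>0)
    for m,s,c in comps(br>0,150,6000):
        cs,_=cv2.findContours(m.astype(np.uint8),cv2.RETR_EXTERNAL,cv2.CHAIN_APPROX_NONE);h=cv2.convexHull(max(cs,key=len))
        if len(h)<5: continue
        W=plane(h[:,0],.037,K,R,t)[:,:2].astype(np.float32)
        (x,y),rr=cv2.minEnclosingCircle(W);e=cv2.fitEllipse(W*1000)
        out.append((x,y,2*rr*1000,np.round(e[0],1),np.round(e[1],1),c))
    return out
E
python3 - <<'E'
from h import *
g=grab('wrist');cv2.imwrite('pics/w1.png',g[0][:,:,::-1])
for b in blocks(*g[:4]):print(b)
o=g[4];print(rel(o,(.46,-.138,.20)))
E
```

```text
(0.5392735600471497, 0.15047094225883484, 36.223649978637695, array([539.3, 150.7]), array([35.4, 35.7]), array([309.9704142 , 168.46005917]))
(0.5728012919425964, 0.2513454854488373, 35.99603846669197, array([572.8, 251.4]), array([35. , 35.7]), array([398.14411765, 171.47794118]))
(0.5384672284126282, 0.05156303197145462, 36.1071452498436, array([538.4,  51.4]), array([35.1, 35.7]), array([231.85981308, 190.65264798]))
(0.6760480999946594, -0.18812835216522217, 108.56931656599045, array([ 679.2, -184.2]), array([ 46.2, 111.5]), array([ 96.2      , 334.6038835]))
(0.8418483734130859, 0.3754735291004181, 107.91762918233871, array([844.3, 372. ]), array([ 42.6, 109.5]), array([535.44230769, 333.49125874]))
(0.9091498255729675, 0.27040764689445496, 508.846640586853, array([910.2, 268.6]), array([ 34.2, 539. ]), array([492.52753015, 388.65023597]))
[   9.23438432 -307.12121291   59.39468103]
```

View pics/w1.png

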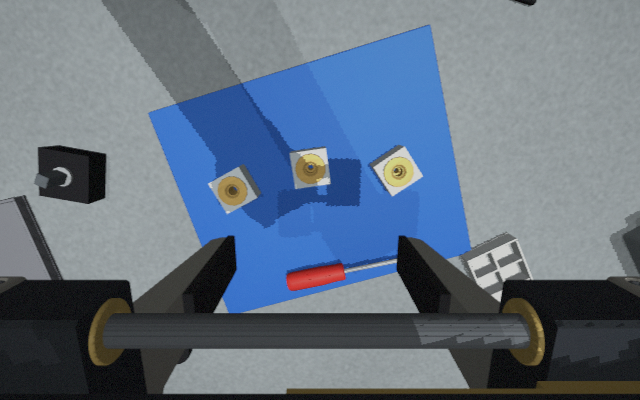

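The wrist view shows the blocks at (232,190), (310,168) and (398,171), and the pin in its stand at about (60,178). The positions agree with the top view to within 2 mm. Now I'll move over the stand.

Call:
{"name": "carry_out", "arguments": {
  "moves": [
    {"translation": [10, -307, 60], "roll": 0, "grip": 90},
    {"translation": [10, -307, 60], "roll": 0, "grip": 90},
    {"translation": [10, -307, 60], "roll": 0, "grip": 90},
    {"translation": [10, -307, 60], "roll": 0, "grip": 90},
    {"translation": [10, -307, 60], "roll": 0, "grip": 90},
    {"translation": [10, -307, 60], "roll": 0, "grip": 90},
    {"translation": [10, -307, 60], "roll": 0, "grip": 90},
    {"translation": [10, -307, 60], "roll": 0, "grip": 90},
    {"translation": [10, -307, 60], "roll": 0, "grip": 90},
    {"translation": [10, -307, 60], "roll": 0, "grip": 90},
    {"translation": [10, -307, 60], "roll": 0, "grip": 90},
    {"translation": [10, -307, 60], "roll": 0, "grip": 90}
  ]
}}

```text
t: 2.92
tool_pos: [0.4602, -0.1373, 0.1998]
orientation: [3.141, 0.0, 2.855]
ft_force: [-0.3, 0.2, -0.4]
opening: 0.09
grip_force: 0.0
```

Run:
```python
from h import *
g=grab('wrist');img,K,R,t,o=g
print(o['tool_pos'],o['orientation'])
u=proj((.46,-.138,.068),K,R,t);print(u)
x,y=u.astype(int);x0,y0=max(x-75,0),max(y-60,0)
cv2.imwrite('pics/w2.png',cv2.resize(img[y0:y0+120,x0:x0+150,::-1],None,fx=5,fy=5,interpolation=cv2.INTER_CUBIC));print(x0,y0)
```

```text
[ 0.46020753 -0.13734594  0.19980048] [3.14100968e+00 4.90972259e-04 2.85490700e+00]
[315.67470902 197.72800984]
240 137
```

View pics/w2.png

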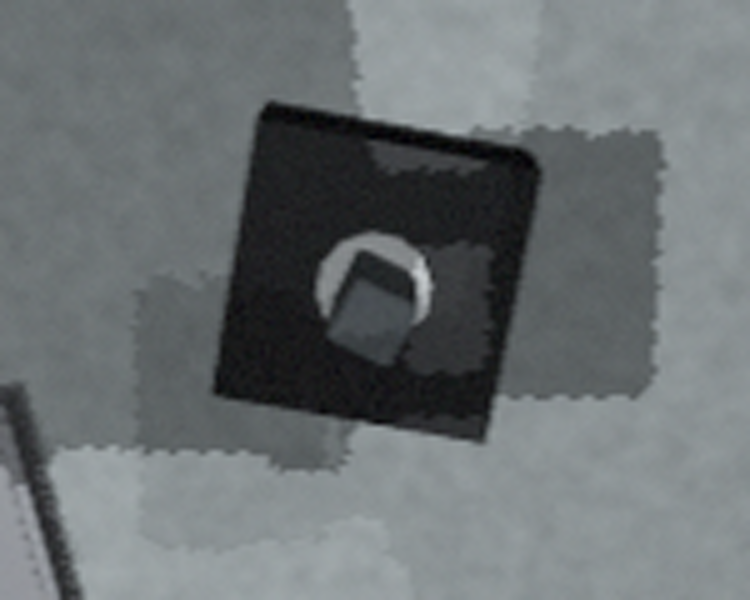

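The crop shows the handle's top face with corners at about (352,284), (417,303), (393,367) and (327,340). The collar ring is centred near (374,290).

Run:
```python
from h import *
img,K,R,t,o=grab('wrist')
f=lambda a:(np.array(a,float)+.5)/5-.5+[240,137]
Q=plane(f([(352,284),(417,303),(393,367),(327,340)]),.068,K,R,t)[:,:2]*1000
print(Q.mean(0));e=np.diff(np.r_[Q,Q[:1]],axis=0);print(np.linalg.norm(e,axis=1),np.degrees(np.arctan2(e[:,1],e[:,0]))%90)
print(plane(f([(374,290),(314,290),(433,290)]),.038,K,R,t)*1000)
# refine by mask: saturation/brightness around handle
hsv=cv2.cvtColor(img,cv2.COLOR_RGB2HSV)
sx,sy=(f((372,325))).astype(int);v=img[sy,sx].astype(int);print(v)
m=np.abs(img.astype(int)-v).max(2)<22
for q,s,c in comps(m,80,400):
    if q[sy,sx]:
        r=cv2.minAreaRect(plane(np.argwhere(q)[:,::-1],.068,K,R,t)[:,:2].astype(np.float32)*1000);print(s,r)
ya=np.degrees(o['orientation'][2]);print(ya)
```

```text
[ 462.83914465 -140.59903918]
[12.79012087 13.31260506 13.62078341 11.89117111] [56.93081843 53.79223521 50.63532848 49.79372666]
[[ 463.05763732 -140.49382437   38.        ]
 [ 459.54887242 -152.41756226   38.        ]
 [ 466.50775927 -128.76937123   38.        ]]
[74 78 82]
[306 193  20  17 184] ((463.1332702636719, -139.11045837402344), (14.848254203796387, 13.443709373474121), 47.36006164550781)
163.5704855254861
```

Call:
{"name": "carry_out", "arguments": {
  "moves": [
    {"translation": [-3.5, -2.5, 40], "roll": 0.375, "grip": 50},
    {"translation": [-3.5, -2.5, 80], "roll": 0.375, "grip": 50},
    {"translation": [-3.5, -2.5, 100], "roll": 0.375, "grip": 50},
    {"translation": [-3.5, -2.5, 110], "roll": 0.375, "grip": 50},
    {"translation": [-3.5, -2.5, 130], "roll": 0.375, "grip": 50},
    {"translation": [-3.5, -2.5, 150], "roll": 0.375, "grip": 50},
    {"translation": [-3.5, -2.5, 158.5], "roll": 0.375, "grip": 50},
    {"translation": [-3.5, -2.5, 158.5], "roll": 0.375, "grip": 30},
    {"translation": [-3.5, -2.5, 158.5], "roll": 0.375, "grip": 10},
    {"translation": [-3.5, -2.5, 158.5], "roll": 0.375, "grip": 5},
    {"translation": [-3.5, -2.5, 158.5], "roll": 0.375, "grip": 5},
    {"translation": [-3.5, -2.5, 158.5], "roll": 0.375, "grip": 5},
    {"translation": [-3.5, -2.5, 158.5], "roll": 0.375, "grip": 5},
    {"translation": [-3.5, -2.5, 158.5], "roll": 0.375, "grip": 5}
  ],
  "newtons": 25
}}

```text
t: 4.18
tool_pos: [0.4631, -0.1419, 0.0419]
orientation: [3.14, 0.001, 2.478]
ft_force: [0.7, 2.4, 5.8]
opening: 0.0136
grip_force: 25.0
```

The pin is gripped. Next I'll lift it and head to block 3, the nearest one.

Run:
```python
from h import *
o=obs();print(rel(o,(.5392,.0508,.09)),o['t'])
```

```text
[ 58.78033699 198.70726997 -47.81787748] 4.1833
```

Call:
{"name": "carry_out", "arguments": {
  "moves": [
    {"translation": [0, 0, -20], "roll": 0, "grip": 5},
    {"translation": [0, 0, -45], "roll": 0, "grip": 5},
    {"translation": [0, 0, -75], "roll": 0, "grip": 5},
    {"translation": [0, 0, -80], "roll": 0, "grip": 5},
    {"translation": [0, 0, -80], "roll": 0, "grip": 5}
  ]
}}

```text
t: 4.6
tool_pos: [0.4633, -0.1428, 0.1228]
orientation: [3.139, 0.003, 2.477]
ft_force: [-0.2, -0.0, -1.5]
opening: 0.0135
grip_force: 25.0
```

Call:
{"name": "carry_out", "arguments": {
  "moves": [
    {"translation": [6, 20, 0], "roll": 0, "grip": 5},
    {"translation": [15, 50, 0], "roll": 0, "grip": 5},
    {"translation": [25, 85, 0], "roll": 0, "grip": 5},
    {"translation": [36, 120, 0], "roll": 0, "grip": 5},
    {"translation": [46, 155, 0], "roll": 0, "grip": 5},
    {"translation": [54, 180, 5], "roll": 0, "grip": 5},
    {"translation": [59, 199, 15], "roll": 0, "grip": 5},
    {"translation": [59, 199, 25], "roll": 0, "grip": 5},
    {"translation": [59, 199, 30], "roll": 0, "grip": 5},
    {"translation": [59, 199, 30], "roll": 0, "grip": 5},
    {"translation": [59, 199, 30], "roll": 0, "grip": 5}
  ]
}}

```text
t: 5.52
tool_pos: [0.5374, 0.0486, 0.0902]
orientation: [-3.139, -0.001, 2.474]
ft_force: [-0.3, -0.1, -0.5]
opening: 0.0139
grip_force: 25.0
```

Run:
```python
from h import *
g=grab('wrist');img,K,R,t,o=g;print(o['tool_pos'],o['ft_force'])
for b in blocks(*g[:4]):print(b)
i2=grab('scene')[0]
u=proj((.5387,.0512,.037),K,R,t);x,y=u.astype(int);print(u)
a=cv2.resize(img[max(y-90,0):max(y-90,0)+180,x-100:x+100,::-1],(640,576));
cv2.imwrite('pics/w3.png',a)
```

```text
[0.53735669 0.04857952 0.09023711] [-0.25870565 -0.14940237 -0.45024484]
(0.5722533464431763, 0.25044652819633484, 37.30481117963791, array([572.3, 250.6]), array([35.7, 36.9]), array([600.30102041,  75.9548105 ]))
(0.5389724969863892, 0.15037159621715546, 36.32854297757149, array([539. , 150.3]), array([35.8, 35.9]), array([438.10954817, 133.77024723]))
(0.5379382967948914, 0.051476288586854935, 36.00521385669708, array([537.7,  51.7]), array([34.9, 35.7]), array([320.70119225, 215.3681073 ]))
(0.5860105156898499, -0.034846410155296326, 60.75892969965935, array([586.5, -34.7]), array([ 9.8, 63.4]), array([270.3326572 , 331.80121704]))
(0.629729151725769, 0.020939504727721214, 60.591261833906174, array([629.4,  20.4]), array([ 9.5, 63.5]), array([361.96981891, 331.7444668 ]))
(0.6432449221611023, -0.054946985095739365, 328.304648399353, array([650.9, -39.2]), array([ 16.5, 372.5]), array([341.95341207, 388.73261155]))
[320.31608645 222.10183668]
```

View pics/w3.png

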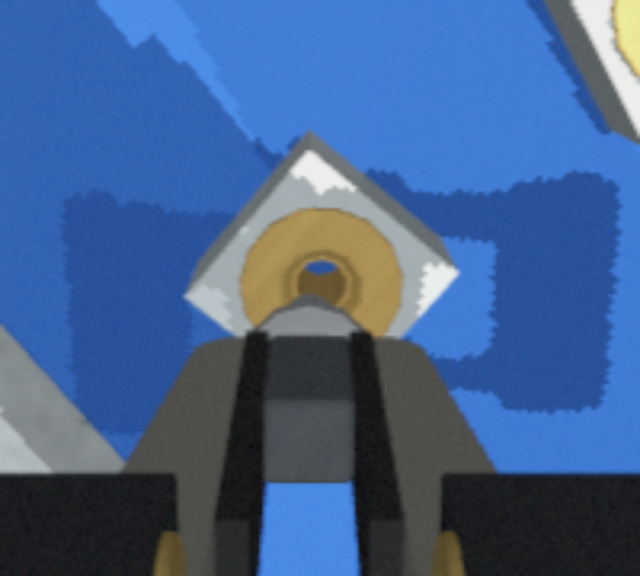

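The close view shows the flange centred at crop (322,287) with the bore open to blue at (320,268). The collar is centred at x≈310, with its rim top at y≈297.

Run:
```python
from h import *
img,K,R,t,o=grab('wrist')
for z in(.0035,.0075):
  p=plane([(310/3.2+220,297/3.2+132)],o['tool_pos'][2]-z,K,R,t)[0];print(rel(o,p))
print(rel(o,(.5380,.0514,.09)))
```

```text
[14.54608849  0.46635202  3.4954176 ]
[13.2550255   0.47378357  7.49581528]
[1.70860356 1.7240159  1.26246121]
```

Call:
{"name": "carry_out", "arguments": {
  "moves": [
    {"translation": [0.5, 1.5, 4], "roll": 0, "grip": 5},
    {"translation": [0.5, 1.5, 10], "roll": 0, "grip": 5},
    {"translation": [0.5, 1.5, 15], "roll": 0, "grip": 5},
    {"translation": [0.5, 1.5, 18], "roll": 0, "grip": 5},
    {"translation": [0.5, 1.5, 20], "roll": 0, "grip": 5},
    {"translation": [0.5, 1.5, 22], "roll": 0, "grip": 5},
    {"translation": [0.5, 1.5, 23], "roll": 0, "grip": 5},
    {"translation": [0.5, 1.5, 24], "roll": 0, "grip": 5},
    {"translation": [0.5, 1.5, 24], "roll": 0, "grip": 5}
  ]
}}

```text
t: 6.42
tool_pos: [0.539, 0.0518, 0.0671]
orientation: [-3.141, 0.0, 2.477]
ft_force: [-0.9, -0.2, -0.5]
opening: 0.0139
grip_force: 25.0
```

Call:
{"name": "carry_out", "arguments": {
  "moves": [
    {"translation": [0, 0, 2], "roll": 0, "grip": 5},
    {"translation": [0, 0, 4], "roll": 0, "grip": 5},
    {"translation": [0, 0, 6], "roll": 0, "grip": 5},
    {"translation": [0, 0, 7], "roll": 0, "grip": 5},
    {"translation": [0, 0, 8], "roll": 0, "grip": 5},
    {"translation": [0, 0, 9], "roll": 0, "grip": 5},
    {"translation": [0, 0, 9], "roll": 0, "grip": 5}
  ]
}}

```text
t: 7.0
tool_pos: [0.5389, 0.052, 0.0579]
orientation: [-3.142, -0.0, 2.477]
ft_force: [0.9, -0.8, -0.9]
opening: 0.0139
grip_force: 25.0
```

Call:
{"name": "carry_out", "arguments": {
  "moves": [
    {"translation": [0, 0, 1], "roll": 0, "grip": 5},
    {"translation": [0, 0, 2], "roll": 0, "grip": 5},
    {"translation": [0, 0, 3], "roll": 0, "grip": 5},
    {"translation": [0, 0, 3], "roll": 0, "grip": 5}
  ]
}}

```text
t: 7.33
tool_pos: [0.5389, 0.0521, 0.0549]
orientation: [3.142, -0.0, 2.477]
ft_force: [1.3, -0.7, -0.8]
opening: 0.0136
grip_force: 25.0
```

There is no resistance past the step depth, so this bore runs through. I'll take it home.

Call:
{"name": "carry_out", "arguments": {
  "moves": [
    {"translation": [0, 0, 2], "roll": 0, "grip": 5},
    {"translation": [0, 0, 4], "roll": 0, "grip": 5},
    {"translation": [0, 0, 6], "roll": 0, "grip": 5},
    {"translation": [0, 0, 7], "roll": 0, "grip": 5},
    {"translation": [0, 0, 8], "roll": 0, "grip": 5},
    {"translation": [0, 0, 8.5], "roll": 0, "grip": 5},
    {"translation": [0, 0, 9], "roll": 0, "grip": 5},
    {"translation": [0, 0, 9], "roll": 0, "grip": 5}
  ]
}}

```text
t: 8.0
tool_pos: [0.5389, 0.0521, 0.046]
orientation: [3.142, -0.0, 2.477]
ft_force: [-0.3, -0.0, -1.2]
opening: 0.0139
grip_force: 25.0
```

Call:
{"name": "carry_out", "arguments": {
  "moves": [
    {"translation": [0, 0, 0.5], "roll": 0, "grip": 5},
    {"translation": [0, 0, 1], "roll": 0, "grip": 5},
    {"translation": [0, 0, 1], "roll": 0, "grip": 5},
    {"translation": [0, 0, 1], "roll": 0, "grip": 20},
    {"translation": [0, 0, 1], "roll": 0, "grip": 40},
    {"translation": [0, 0, 1], "roll": 0, "grip": 50},
    {"translation": [0, 0, 1], "roll": 0, "grip": 50},
    {"translation": [0, 0, 1], "roll": 0, "grip": 50},
    {"translation": [0, 0, -20], "roll": 0, "grip": 60},
    {"translation": [0, 0, -55], "roll": 0, "grip": 90},
    {"translation": [0, 0, -80], "roll": 0, "grip": 90},
    {"translation": [0, 0, -90], "roll": 0, "grip": 90},
    {"translation": [0, 0, -90], "roll": 0, "grip": 90}
  ]
}}

```text
t: 9.08
tool_pos: [0.5406, 0.0523, 0.1384]
orientation: [3.137, 0.003, 2.477]
ft_force: [0.2, 0.6, -0.3]
opening: 0.0776
grip_force: 0.0
```

Run:
```python
from h import *
g=grab('wrist');img,K,R,t,o=g;print(o['tool_pos'],o['orientation'])
for b in blocks(*g[:4]):print(b)
u=proj((.538,.0514,.037),K,R,t);x,y=u.astype(int);x0,y0=x-75,max(y-60,0);print(u,x0,y0)
cv2.imwrite('pics/w4.png',cv2.resize(img[y0:y0+120,x0:x0+150,::-1],None,fx=5,fy=5,interpolation=cv2.INTER_CUBIC))
```

```text
[0.54061083 0.05234286 0.13843533] [3.13736995e+00 2.90110114e-03 2.47680367e+00]
(0.5726293921470642, 0.2509285509586334, 36.662887781858444, array([572.6, 250.9]), array([35.7, 36.3]), array([541.2605042 ,  84.20336134]))
(0.5389941930770874, 0.150193989276886, 36.27599775791168, array([539. , 150.2]), array([35.5, 35.8]), array([409.96419437, 131.11381074]))
(0.5381103754043579, 0.05224142596125603, 36.08078137040138, array([538. ,  52.3]), array([35.4, 35.6]), array([313.1875    , 199.35897436]))
(0.5324214100837708, -0.16032186150550842, 78.76378297805786, array([ 532.7, -160.2]), array([32.3, 79.1]), array([130.3925, 332.125 ]))
(0.7469367384910583, 0.11219601333141327, 79.64599132537842, array([746.6, 111.8]), array([32.3, 79.8]), array([501.71101695, 331.95847458]))
(0.7767762541770935, 0.03738139569759369, 386.0741853713989, array([796.2,  69.6]), array([ 18.3, 474.3]), array([490.47294521, 388.61335616]))
[312.88397985 203.78699296] 237 143
```

View pics/w4.png

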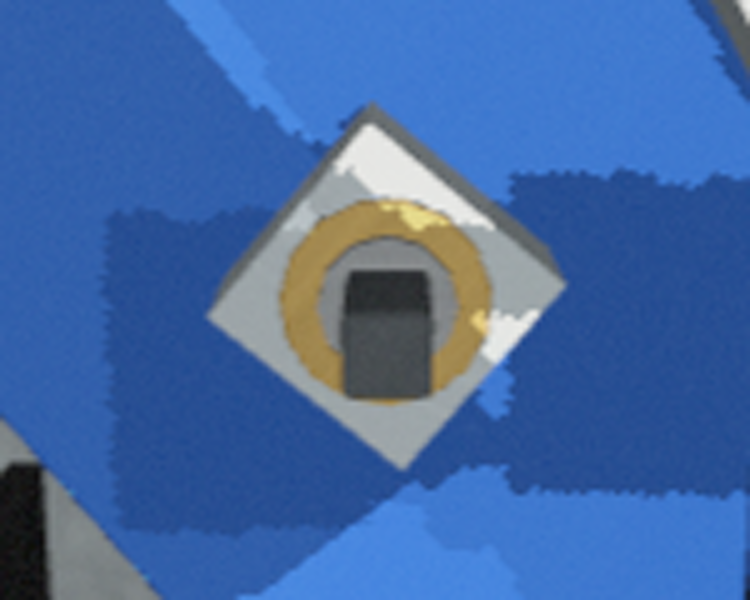

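The view shows the collar concentric on the flange and at its level (140 vs 212 px, ratio 0.66 ≈ 24/37), so the pin is home. The block's top corners are at (369,122), (566,286), (404,470) and (207,315).

Run:
```python
from h import *
img,K,R,t,o=grab('wrist')
f=lambda a:(np.array(a,float)+.5)/5-.5+[237,143]
Q=plane(f([(369,122),(566,286),(404,470),(207,315)]),.034,K,R,t)[:,:2]*1000
print(Q.mean(0));e=np.diff(np.r_[Q,Q[:1]],axis=0);print(np.linalg.norm(e,axis=1),np.degrees(np.arctan2(e[:,1],e[:,0]))%90,np.degrees(o['orientation'][2]))
print(rel(o,(.5382,.052,.010)))
# tray from the top view
img,K,R,t,_=grab('top');hsv=cv2.cvtColor(img,cv2.COLOR_RGB2HSV)
d=np.zeros(img.shape[:2],np.uint8);d[165:240,370:440]=(img[165:240,370:440].max(2)<95)
q=max(comps(d,60,3000),key=lambda a:a[1][4]);r=cv2.minAreaRect(np.argwhere(q[0])[:,::-1].astype(np.float32));print(r,plane(r[0],.018,K,R,t),plane(cv2.boxPoints(r),.018,K,R,t))
```

```text
[536.4591914   52.38119307]
[43.75278089 43.29271097 44.05793629 43.40014389] [11.99987743 12.25209986 12.13993954 11.84878982] 141.92368827417872
[  0.80556229  -1.18326455 126.62141245]
((409.13690185546875, 178.09207153320312), (51.260501861572266, 13.165266990661621), 19.885164260864258) [[ 0.62284755 -0.32636957  0.018     ]] [[ 0.63060098 -0.24394321  0.018     ]
 [ 0.67090497 -0.25922566  0.018     ]
 [ 0.61510711 -0.40865774  0.018     ]
 [ 0.57546633 -0.3925687   0.018     ]]
```

Call:
{"name": "carry_out", "arguments": {
  "moves": [
    {"translation": [1, -1, 0], "roll": 0.12, "grip": 90},
    {"translation": [1, -1, 0], "roll": 0.24, "grip": 90},
    {"translation": [1, -1, 0], "roll": 0.36, "grip": 90},
    {"translation": [1, -1, 0], "roll": 0.48, "grip": 90},
    {"translation": [1, -1, 0], "roll": 0.6, "grip": 90},
    {"translation": [1, -1, 0], "roll": 0.695, "grip": 90},
    {"translation": [1, -1, 0], "roll": 0.695, "grip": 90},
    {"translation": [1, -1, 0], "roll": 0.695, "grip": 90},
    {"translation": [1, -1, 0], "roll": 0.695, "grip": 90}
  ]
}}

```text
t: 9.98
tool_pos: [0.5369, 0.0518, 0.1351]
orientation: [-3.14, 0.0, 1.784]
ft_force: [0.5, -0.3, -0.0]
opening: 0.0895
grip_force: 0.0
```

Run:
```python
from h import *
g=grab('wrist');img,K,R,t,o=g;print(o['tool_pos'],o['orientation'],o['opening'],o['joint_positions'])
for b in blocks(*g[:4])[:3]:print(b)
print(rel(o,(.5375,.0522,.008)),rel(o,(.54,-.311,.008)))
```

```text
[0.53687516 0.05178133 0.1351213 ] [-3.13976843e+00  2.94347385e-04  1.78429099e+00] 0.08950631003358353 [-0.62343078  0.42119474  0.58150156  1.97219597 -0.30654161  0.83678648
  0.33972018]
(0.5392062067985535, 0.1505441516637802, 36.05733811855316, array([539.3, 150.5]), array([35.4, 35.8]), array([346.0034642 ,  85.94919169]))
(0.5383827090263367, 0.05229884386062622, 36.22318431735039, array([538.3,  52.4]), array([35.6, 35.8]), array([317.46543779, 203.07680492]))
(0.37048470973968506, -0.10901591181755066, 79.35447990894318, array([ 372.3, -109.4]), array([35.1, 79.7]), array([103.97557252, 332.00458015]))
[  0.31419359   0.93125278 127.11972698] [-355.1695518   -73.57873914  127.36028579]
```

Call:
{"name": "carry_out", "arguments": {
  "moves": [
    {"translation": [0.5, 1, 30], "roll": 0, "grip": 90},
    {"translation": [0.5, 1, 65], "roll": 0, "grip": 90},
    {"translation": [0.5, 1, 95], "roll": 0, "grip": 90},
    {"translation": [0.5, 1, 115], "roll": 0, "grip": 90},
    {"translation": [0.5, 1, 124], "roll": 0, "grip": 90},
    {"translation": [0.5, 1, 127], "roll": 0, "grip": 80},
    {"translation": [0.5, 1, 127], "roll": 0, "grip": 65},
    {"translation": [0.5, 1, 127], "roll": 0, "grip": 52},
    {"translation": [0.5, 1, 127], "roll": 0, "grip": 47},
    {"translation": [0.5, 1, 127], "roll": 0, "grip": 44},
    {"translation": [0.5, 1, 127], "roll": 0, "grip": 40},
    {"translation": [0.5, 1, 127], "roll": 0, "grip": 38},
    {"translation": [0.5, 1, 127], "roll": 0, "grip": 38},
    {"translation": [0.5, 1, 127], "roll": 0, "grip": 38}
  ],
  "newtons": 35
}}

```text
t: 11.2
tool_pos: [0.5385, 0.0527, 0.0097]
orientation: [3.141, -0.0, 1.782]
ft_force: [-1.5, -1.0, 5.3]
opening: 0.0438
grip_force: 35.0
```

Call:
{"name": "carry_out", "arguments": {
  "moves": [
    {"translation": [0, 0, -5], "roll": 0, "grip": 38},
    {"translation": [0, 0, -15], "roll": 0, "grip": 38},
    {"translation": [0, 0, -30], "roll": 0, "grip": 38},
    {"translation": [0, 0, -48], "roll": 0, "grip": 38},
    {"translation": [0, 0, -62], "roll": 0, "grip": 38},
    {"translation": [0, 0, -70], "roll": 0, "grip": 38},
    {"translation": [0, 0, -70], "roll": 0, "grip": 38},
    {"translation": [0, 0, -70], "roll": 0, "grip": 38}
  ]
}}

```text
t: 11.87
tool_pos: [0.5383, 0.0528, 0.0793]
orientation: [3.141, -0.0, 1.782]
ft_force: [-0.5, -0.1, -4.0]
opening: 0.0434
grip_force: 35.0
```

Call:
{"name": "carry_out", "arguments": {
  "moves": [
    {"translation": [-10, -2, 0], "roll": 0, "grip": 38},
    {"translation": [-28, -6, 0], "roll": 0, "grip": 38},
    {"translation": [-50, -10, 0], "roll": 0, "grip": 38},
    {"translation": [-75, -16, 0], "roll": 0, "grip": 38},
    {"translation": [-100, -21, 0], "roll": 0, "grip": 38},
    {"translation": [-125, -26, 0], "roll": 0, "grip": 38},
    {"translation": [-150, -31, 0], "roll": 0, "grip": 38},
    {"translation": [-175, -37, 0], "roll": 0, "grip": 38},
    {"translation": [-200, -42, 0], "roll": 0, "grip": 38},
    {"translation": [-225, -47, 0], "roll": 0, "grip": 38},
    {"translation": [-250, -52, 0], "roll": 0, "grip": 38},
    {"translation": [-275, -58, 0], "roll": 0, "grip": 38},
    {"translation": [-300, -63, 0], "roll": 0, "grip": 38},
    {"translation": [-322, -68, 0], "roll": 0, "grip": 38},
    {"translation": [-340, -72, 0], "roll": 0, "grip": 38},
    {"translation": [-350, -74, 0], "roll": 0, "grip": 38},
    {"translation": [-356, -75, 0], "roll": 0, "grip": 38},
    {"translation": [-356, -75, 0], "roll": 0, "grip": 38},
    {"translation": [-356, -75, 0], "roll": 0, "grip": 38},
    {"translation": [-356, -75, 0], "roll": 0, "grip": 38}
  ]
}}

```text
t: 13.53
tool_pos: [0.5398, -0.3095, 0.0786]
orientation: [-3.141, -0.002, 1.784]
ft_force: [-0.3, 0.4, -3.5]
opening: 0.0438
grip_force: 35.0
```

Run:
```python
from h import *
g=grab('wrist');s=grab('scene')
a=g[0][:,:,::-1];b=s[0][140:340,150:450,::-1]
cv2.imwrite('pics/w5.png',np.hstack([cv2.resize(a,(400,250)),cv2.resize(b,(375,250))]));print(g[4]['tool_pos'],g[4]['opening'])
```

```text
[ 0.53976179 -0.30953399  0.07864071] 0.043813780331051384
```

View pics/w5.png

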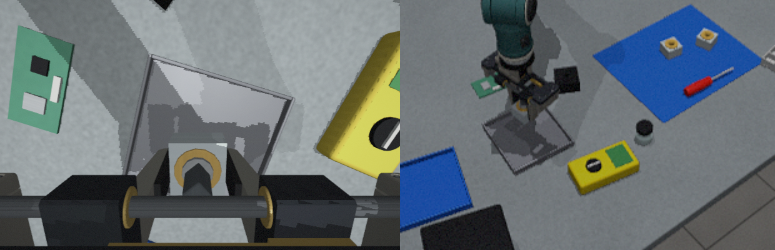

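The left half shows the block with the pin still home, gripped over the grey tray. The right half confirms the position, with the other two blocks undisturbed. I'll lower it now.

Call:
{"name": "carry_out", "arguments": {
  "moves": [
    {"translation": [0, 0, 10], "roll": 0, "grip": 38},
    {"translation": [0, 0, 30], "roll": 0, "grip": 38},
    {"translation": [0, 0, 48], "roll": 0, "grip": 38},
    {"translation": [0, 0, 58], "roll": 0, "grip": 38},
    {"translation": [0, 0, 64], "roll": 0, "grip": 38},
    {"translation": [0, 0, 67], "roll": 0, "grip": 38},
    {"translation": [0, 0, 68.5], "roll": 0, "grip": 38},
    {"translation": [0, 0, 69], "roll": 0, "grip": 38},
    {"translation": [0, 0, 69], "roll": 0, "grip": 38}
  ]
}}

```text
t: 14.38
tool_pos: [0.54, -0.3116, 0.0107]
orientation: [3.141, 0.001, 1.782]
ft_force: [-1.5, -0.6, -3.7]
opening: 0.0433
grip_force: 35.0
```

Still carrying the load, with about 1 mm to go.

Call:
{"name": "carry_out", "arguments": {
  "moves": [
    {"translation": [0, 0, 0.5], "roll": 0, "grip": 38},
    {"translation": [0, 0, 1], "roll": 0, "grip": 38},
    {"translation": [0, 0, 1.3], "roll": 0, "grip": 38},
    {"translation": [0, 0, 1.3], "roll": 0, "grip": 38}
  ]
}}

```text
t: 14.72
tool_pos: [0.5401, -0.3115, 0.0097]
orientation: [3.14, 0.0, 1.782]
ft_force: [-1.6, 0.9, 2.9]
opening: 0.0438
grip_force: 35.0
```

In contact, so I'll open slowly and retreat.

Call:
{"name": "carry_out", "arguments": {
  "moves": [
    {"translation": [0, 0, 0], "roll": 0, "grip": 46},
    {"translation": [0, 0, 0], "roll": 0, "grip": 52},
    {"translation": [0, 0, 0], "roll": 0, "grip": 62},
    {"translation": [0, 0, 0], "roll": 0, "grip": 72},
    {"translation": [0, 0, 0], "roll": 0, "grip": 76},
    {"translation": [0, 0, 0], "roll": 0, "grip": 76},
    {"translation": [0, 0, -15], "roll": 0, "grip": 76},
    {"translation": [0, 0, -45], "roll": 0, "grip": 76},
    {"translation": [0, 0, -80], "roll": 0, "grip": 76},
    {"translation": [0, 0, -120], "roll": 0, "grip": 76},
    {"translation": [0, 0, -150], "roll": 0, "grip": 76},
    {"translation": [0, 0, -150], "roll": 0, "grip": 76},
    {"translation": [0, 0, -150], "roll": 0, "grip": 76}
  ]
}}

```text
t: 15.8
tool_pos: [0.5408, -0.312, 0.1619]
orientation: [3.137, 0.003, 1.782]
ft_force: [-0.8, 0.9, -0.6]
opening: 0.076
grip_force: 0.0
```

Run:
```python
from h import *
g=grab('wrist')
print(g[4]['t'],g[4]['tool_pos'])
for b in blocks(*g[:4])[:3]:print(b)
cv2.imwrite('pics/w6.png',g[0][:,:,::-1])
```

```text
15.8 [ 0.54075181 -0.31198632  0.16186426]
(0.5404466390609741, -0.31182217597961426, 36.231283098459244, array([ 540.5, -311.7]), array([35.5, 35.9]), array([314.97153025, 196.24377224]))
(0.38747262954711914, -0.4898526072502136, 80.30065149068832, array([ 388.5, -493.3]), array([26.9, 81. ]), array([128.80353982, 334.02654867]))
(0.7576473355293274, -0.41172686219215393, 80.33046126365662, array([ 754.6, -413.6]), array([30.7, 82.5]), array([504.43710021, 334.35607676]))
```

View pics/w6.png

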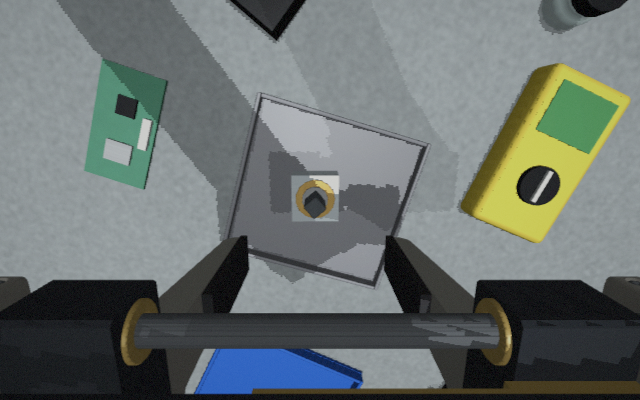

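The block stands upright in the grey tray at (315,196), near the tray's middle, with the pin still home.

```bash
python3 -c "
from workcell import ctrl
print(ctrl.job_done())"
```

```text
the job is handed in; nothing more can be done
None
```

The pin went fully home in the first block tried, the one nearest the stand, so the other two were not tried; that block now stands upright near the middle of the grey tray with the pin home in it, and I handed the job in at about 16 s (no verdict was returned).

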